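# Put the gear selector into third

## Task

Put the lever of the gear selector on the desk into third: its knob stands somewhere in the left lane of the H-shaped gate, so push it along to the cross slot, across to the right lane and then forward (away from the robot) until it is fully home in the right front slot, without dipping into fourth, the right rear slot, on the way. Only push the lever gently with the fingers from outside, never grip it, and leave the loose things around it where they are. Finish with the lever in third and the robot clear of it.

Things in the scene. Friction and masses are not known exactly. Their poses are not given: they have to be found in the camera images.
- shifter: Gear selector fixed to the desk: black box 180 mm long (x) x 140 wide (y) x 95 high on a grey base plate 216 x 150 x 8 mm. Origin: centre of its underside, at desk height. x points forward (roughly away from the robot, turned up to 0.4 rad), y left, z up. A 12 mm steel lever shaft with a knob comes up through the H-shaped opening in its aluminium top plate.
- gate_centre (a point): Middle of the H-shaped gate, on the top plate's upper face, 97.5 mm above the desk; axes as shifter. Two lanes, left and right, run fore and aft, joined midway by one cross slot; tongues with rounded noses block crossing elsewhere. First = left front, second = left rear, third = right front, fourth = right rear. The shaft has 3 mm play each side in every slot (6 mm at the knob).
- knob_centre (a point): Centre of the lever's black ball-like knob, 44 mm across, 48 high, 175 to 187 mm above the desk. In the shifter's x, y (mm): x = 0 in the cross slot, x = +46 fully home in a front slot, -46 in a rear slot; y = +32 to +44 in the left lane, -32 to -44 in the right. About 2 N at the knob moves it; no spring, it stays where left; the ends of travel are rigid. It starts anywhere along the left lane.
- shift (a joint): Fore-and-aft tilt of the lever, rad, about a pivot 17 mm above the desk under the gate's middle, 170 mm from the knob's centre: 0 in the cross slot, positive forward; +0.275 fully home in a front slot, -0.275 in a rear slot.
- select (a joint): Sideways tilt of the lever, rad, about the same pivot: positive to the right; -0.19 to -0.26 in the left lane, +0.19 to +0.26 in the right lane.
- spare_knob: Bystander: a loose spare black knob, 44 mm across, 48 mm high, standing on the desk beyond the selector. Origin at the centre of its underside.
- circuit_board: Bystander: loose blue circuit board 70 x 54 mm, 16 mm high with its parts, flat on the desk to the left of the selector. Origin at the centre of its underside.
- screwdriver: Bystander: loose screwdriver 170 mm long, lying on the desk to the right of the selector. Its x axis runs along it towards the tip.
- screw_jar: Bystander: loose clear jar with white cap, 56 mm across, 70 mm high, standing beyond the selector. Origin at the centre of its underside.

How it is judged:
On the way, in this order (a step that is already met when the one before it is completed fails the run):
1. the lever has crossed through the cross slot to the right lane (value of joint select above 0.15 rad and value of joint shift between -0.12 and 0.12 rad), for 0.1 s.
2. the lever is forward, home in third (value of joint shift above 0.235 rad and value of joint select above 0.15 rad), for 0.2 s.
At the end, for the whole second after the job is handed in: The lever stands still in the right front slot: fore-and-aft tilt over 0.235 rad (within about 6 mm at the knob of the end of the slot), sideways tilt over 0.15 rad to the right (all of step 2 and velocity of joint shift between -0.05 and 0.05 rad/s); the robot touches nothing.
It fails at once if the lever went into fourth (right rear slot) (value of joint select above 0.1 rad and value of joint shift below -0.14 rad).
It fails at once if the selector was gripped or pushed hard: fingers press on it with more than 30 N in all (contact force between the fingers and shifter above 30 N).
It fails at once if a loose thing beside the selector was moved by more than 20 mm (distance of any of spare_knob, circuit_board, screwdriver, screw_jar from where it was at the start of the episode above 0.02 m).
It also fails if it takes over 51 s, if anything falls off the work surface, if the arm or the gripper's body presses on something with over 40 N, if the wrist force passes 120 N, or if a joint passes its speed limit or range.

## Robot

A 7-joint arm with a two-finger parallel gripper is mounted at the origin on the work surface. World frame = base frame: x ahead of the robot, y to its left, z up, the work surface at z = 0. Lengths are in m, angles in rad, forces in N, time in s.
With the tool pointing down it reaches from about 0.35 to 0.9 m from the base axis. Payload 7.2 kg.
Tool frame: the origin (TCP) lies on the centre line of the jaws, within the pads' length; the fingertips stand 22 mm ahead of it and the grasp point (between the pads) lies 3 mm ahead of it; x points along the fingers, y is the direction in which the jaws open and shut, and the axes are right-handed (so a half turn about x gives the same grasp; the last joint's range is limited). The gripper opens to 85 mm and grips with 20 to 120 N. Pads are 22 mm wide; open, the fingers measure 114 mm over their backs; the gripper's body (76 mm by 85 mm) begins 54 mm behind the grasp point. The pads swing forward as they close: fully open they stand 13 mm farther back than shut.
Start: joints at [-1.268, 0.411, -0.013, 1.596, 0.006, 1.134, -0.082], TCP at [0.226, 0.583, 0.214] pointing down, gripper open.
Joint ranges: [-2.95, 2.95], [-0.29, 1.99], [-1.47, 1.44], [0.14, 2.54], [-1.03, 4.17], [0.13, 1.85], [-2.86, 2.86]. Speed limits (rad/s): [2.39, 2.39, 3.01, 3.01, 3.14, 3.14, 3.14].

## Interface

Orientations are given as a rotation vector (axis times angle).
In Python, from bench import status, eyes, bot, spotter gives the robot as it stands.
- The arm moves only by the tool play_rows, never from a script. Its argument "plan" is a list of rows, each an object with "grip": the finger opening in mm, from 0 to 85.4; "delta_pos": the shift along the tool's x, y, z in mm, a list of three; "turn": the turn, a rotation vector about the tool's x, y, z in rad, a list of three. A call has exactly 5 rows; each row shifts and turns the commanded pose from where the row before left it, along the tool's axes as they then stand; what a row does not reach is not made up. A row lasts 1/8 s, in which the tool goes at most 62.5 mm and 10.7 degrees, less where a joint would pass 70% of its speed; a pose out of reach is approached as far as the arm can. A call with a gripper value outside its range is refused whole. The fingers move at their own pace and stop on an object; the grip force is fixed at half the most. Time passes only in rows, so rows that do not move let the fingers close, or fill a call up. It gives the time, the measured TCP pose, the force and the opening at its end, in the units of the state.
- status.state(): the state, without advancing time (a new reading comes with each control period).
- eyes.snapshot(name): name is "scene" or "top" or "wrist"; returns a dict with "image" (384x512x3 uint8, blue, green, red), "z_map" (384x512 float32, m along the optical axis (not along the pixel's ray), 0 where there is no reading), "fx", "fy", "cx", "cy" (pixels), "k1" (the pictures are not rectified: a ray, as slopes to the right and down, at radius r is drawn at 1 + k1 r^2 times it, then the intrinsics apply), "extrinsics" (4x4, takes a point from world to camera coordinates). Camera axes: x right, y down, z forward; pixel columns grow to the right and rows downward; lengths in m; the calibration is good to about 2 mm. A picture is of the moment at which its call begins.
- bot.job_done(): hands the job in, once; it reports no verdict.
Trained networks look in a picture, given as the dict that the camera call returned (one of the last four; its "shot" number tells which), for a name from the list of things; names that differ only in an ending like _2 or _b are one class to them, and where a whole thing is asked for, a point or a joint stands for the part that bears it (a point fixed in the world has none). Each returns a list of dicts, best first, with "conf" (0 to 1); they miss things now and then, are a little off and sometimes report something else, mostly with a low value. They report only what shows in the picture. A call takes as long as a camera call.
- spotter.regions_of(target, picture): "region" (384x512 bool, what is visible of it) and "position" ([column, row] in pixels, amid what is visible of it).
- spotter.mark_of(target, picture): "position" ([column, row] in pixels: a listed point, or the origin of a listed thing).
The state is a dict: "time": time; "q": joint angles; "joint_vel": joint speeds; "effort": joint torques, N m; "position": TCP position; "ee_rot": TCP orientation; "force": force on the tool from outside, world axes, zero at the start; "wrist_torque": the same for the moment, N m; "width": finger opening in m.
Only numpy, scipy, OpenCV 4.12 (cv2) and the standard library are available. Lean on these libraries where they do the work, as an engineer would, in place of code of your own. Each camera call takes 0.05 s, during which the arm holds its last target.

## Working session

There is one attempt and no reset: what is moved stays moved. The work goes in short steps, Python scripts to look and compute and a tool call to move; the robot and the scene stay as the last step left them, time stands still between calls to the robot, and variables do not carry over. Pictures are saved under pics/ and viewed, and the job is handed in when it is done.

Besides the shell and the picture viewer there is one more tool, called after "Request:" as name(argument=value, ...) on one line, values as JSON. play_rows: Moves the arm, as the interface text tells. Its arguments: {"type":"object","properties":{"plan":{"type":"array","items":{"type":"object","properties":{"grip":{"type":"number"},"delta_pos":{"type":"array","items":{"type":"number"}},"turn":{"type":"array","items":{"type":"number"}}}}}},"required":["plan"]}

```bash
mkdir -p pics; ls
cat > h.py <<'E'
import numpy as np,cv2
from bench import status,eyes,bot,spotter
from scipy.spatial.transform import Rotation as R
def ray(p,uv):
    d=np.array([(uv[0]-p['cx'])/p['fx'],(uv[1]-p['cy'])/p['fy']]);s=d.copy()
    for _ in range(30): s=d/(1+p['k1']*(s@s))
    return np.array([s[0],s[1],1.])
def w(p,c):
    E=np.array(p['extrinsics']);return E[:3,:3].T@(c-E[:3,3])
def at_z(p,uv,z):
    o=w(p,np.zeros(3));d=w(p,ray(p,uv))-o
    return o+d*(z-o[2])/d[2]
def at_d(p,uv):
    u,v=int(round(uv[0])),int(round(uv[1]));return w(p,ray(p,uv)*p['z_map'][v,u])
E
python3 - <<'E'
from h import *
s=status.state();print({k:np.round(v,3) for k,v in s.items()})
for n in ['scene','top','wrist']:
    p=eyes.snapshot(n);cv2.imwrite(f'pics/a_{n}.png',p['image'])
    print(n,p['fx'],p['k1'],np.round(w(p,np.zeros(3)),3))
    for t,z in [('gate_centre',.0975),('knob_centre',.181),('shifter',0),('screw_jar',0),('spare_knob',0),('circuit_board',0),('screwdriver',0)]:
        for m in spotter.mark_of(t,p)[:2]: print(t,np.round(m['position'],1),round(m['conf'],2),np.round(at_z(p,m['position'],z),4))
E
```

```text
pics
{'time': np.float64(0.0), 'q': array([-1.268,  0.412, -0.013,  1.597,  0.006,  1.134, -0.082]), 'joint_vel': array([-0.001, -0.002,  0.   , -0.   ,  0.   ,  0.001,  0.001]), 'effort': array([-0.0000e+00, -6.0062e+01,  6.8200e-01, -2.9942e+01,  1.4000e-02,
        1.1000e-02,  0.0000e+00]), 'position': array([0.226, 0.582, 0.214]), 'ee_rot': array([ 0.29 ,  1.551, -0.292]), 'force': array([ 0.631, -0.017, -0.502]), 'wrist_torque': array([ 0.014, -0.014,  0.006]), 'width': np.float64(0.085)}
scene 407.32293210435085 -0.08340651437812237 [ 1.126 -0.447  0.876]
knob_centre [193.8 171.5] 0.86 [ 0.5414 -0.0332  0.181 ]
knob_centre [253.8 279.5] 0.42 [ 0.8478 -0.1589  0.181 ]
shifter [205.9 232.8] 0.65 [ 0.585  -0.0621  0.    ]
screw_jar [280.4 232.6] 0.57 [0.7352 0.0677 0.    ]
spare_knob [253.4 278.6] 0.55 [ 0.773  -0.0827  0.    ]
screwdriver [169.  299.8] 0.88 [ 0.6604 -0.2564  0.    ]
top 495.538840518529 -0.1086249279460383 [0.454 0.028 1.125]
gate_centre [298.6 231.5] 0.74 [ 0.5842 -0.0601  0.0975]
gate_centre [219.8 246.7] 0.51 [0.5501 0.1035 0.0975]
knob_centre [288.1 245.9] 0.89 [ 0.5457 -0.0329  0.181 ]
shifter [297.9 238.3] 0.64 [ 0.5809 -0.0668  0.    ]
screw_jar [221.8 244.1] 0.66 [0.5652 0.1063 0.    ]
spare_knob [305.8 152.8] 0.55 [ 0.7833 -0.086   0.    ]
circuit_board [221.4 245.7] 0.77 [0.5615 0.1071 0.    ]
screwdriver [376.3 205.7] 0.91 [ 0.6587 -0.2491  0.    ]
wrist 298.67826191138715 0.020305357837122343 [0.157 0.609 0.373]
```

View pics/a_scene.png

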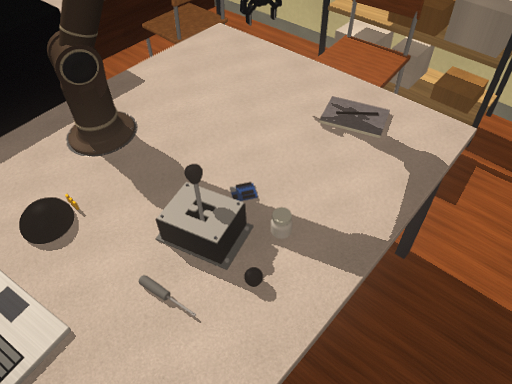

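View pics/a_top.png

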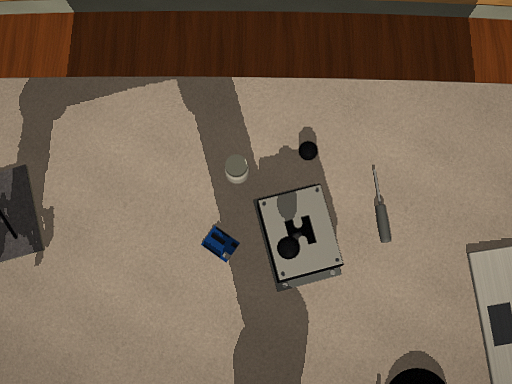

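Run:
```python
from h import *
p=eyes.snapshot('top')
im=p['image'];cv2.imwrite('pics/b_top.png',cv2.resize(im[140:300,200:400],None,fx=4,fy=4,interpolation=cv2.INTER_CUBIC)[:600])
P=np.array([[at_d(p,(u,v)) for u in range(240,360)] for v in range(170,300)])
m=(abs(P[...,2]-.0975)<.006)
q=P[m];print(m.sum(),np.median(q[:,2]))
mm=m.astype(np.uint8);n,l,st,c=cv2.connectedComponentsWithStats(mm);k=1+np.argmax(st[1:,4]);q=P[l==k]
r=cv2.minAreaRect((q[:,:2]*1000).astype(np.float32));print(r)
b=cv2.boxPoints(r);print(b)
# knob points
kq=P[(P[...,2]>.14)];print(len(kq),kq.mean(0),kq.min(0),kq.max(0))
p2=eyes.snapshot('scene');im=p2['image'];cv2.imwrite('pics/b_scene.png',cv2.resize(im[140:280,140:300],None,fx=4,fy=4,interpolation=cv2.INTER_CUBIC))
P=np.array([[at_d(p2,(u,v)) for u in range(150,260)] for v in range(150,270)])
m=(abs(P[...,2]-.0975)<.006)
n,l,st,c=cv2.connectedComponentsWithStats(m.astype(np.uint8));k=1+np.argmax(st[1:,4]);q=P[l==k]
print(cv2.minAreaRect((q[:,:2]*1000).astype(np.float32)))
kq=P[(P[...,2]>.16)&(P[...,0]>.45)];print(len(kq),kq.mean(0),kq.min(0),kq.max(0))
```

```text
4637 0.09804480581638411
((584.9469604492188, -63.282493591308594), (180.38137817382812, 140.0183563232422), 15.406115531921387)
[[ 479.39853   -19.748926]
 [ 516.59564  -154.73601 ]
 [ 690.49536  -106.81606 ]
 [ 653.2983     28.17102 ]]
496 [ 0.52921558 -0.02344706  0.3321045 ] [ 0.45447637 -0.05331581  0.18003423] [0.56396943 0.02758221 1.12488063]
((583.9447631835938, -64.56208801269531), (180.1776885986328, 142.52166748046875), 15.5391206741333)
320 [ 0.6420745  -0.10598416  0.29726049] [ 0.52260023 -0.4469506   0.16024629] [ 1.12588716 -0.01433538  0.87578897]
```

```bash
cat >> h.py <<'E'
C=np.array([.5845,-.0637,0]);YAW=np.deg2rad(15.45)
S=R.from_euler('z',YAW).as_matrix()
def ts(pw): return (S.T@(np.asarray(pw)-C))*1000
def st():
    s=status.state();T=R.from_rotvec(s['ee_rot']).as_matrix()
    print('t',round(float(s['time']),2),'tcp_s',np.round(ts(s['position']),1),'F_s',np.round(S.T@s['force'],1),'w',round(float(s['width']),4))
    return s,T
def go(x,y,z):
    s,T=st();d=T.T@S@(np.array([x,y,z])-ts(s['position']));print('delta tool',np.round(d,1));return d
def knob():
    for n in ('scene','top'):
        p=eyes.snapshot(n)
        for m in spotter.mark_of('knob_centre',p)[:2]: print(n,round(m['conf'],2),np.round(ts(at_z(p,m['position'],.183)),1))
E
python3 - <<'E'
from h import *
s,T=st();print(np.round(T,3));print('shifter-frame axes\n',np.round(S.T@T,3))
# yaw turn about tool x to get tool y aligned with shifter x or y; 
Td=S@np.array([[0,0,1],[0,1,0],[-1,0,0]]) # x down,y=left,z=fwd
print('turn',np.round((R.from_matrix(T.T@Td)).as_rotvec(),3))
go(-95,42,250)
knob()
E
```

```text
t 1.3 tcp_s [-172.9  718.2  214.5] F_s [-0.3 -0.3 -0.7] w 0.0852
[[ 0.     0.362  0.932]
 [ 0.     0.932 -0.362]
 [-1.     0.    -0.   ]]
shifter-frame axes
 [[ 0.     0.598  0.802]
 [ 0.     0.802 -0.598]
 [-1.     0.    -0.   ]]
turn [-0.64  0.   -0.  ]
t 1.3 tcp_s [-172.9  718.2  214.5] F_s [-0.3 -0.3 -0.7] w 0.0852
delta tool [ -35.5 -495.7  466.6]
scene 0.59 [-37.7  43.1 183. ]
top 0.84 [-33.9  39.1 183. ]
top 0.55 [   0.7 -146.9  183. ]
```

View pics/b_scene.png

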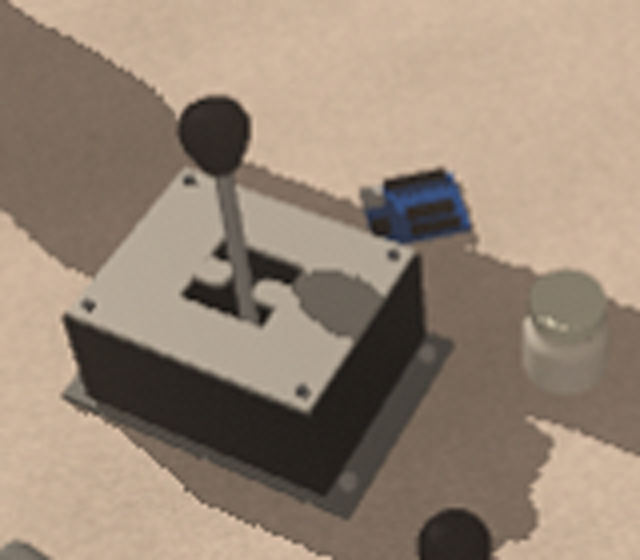

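Request:
play_rows(plan=[{"grip": 0, "delta_pos": [-10, -40, 40], "turn": [-0.16, 0, 0]}, {"grip": 0, "delta_pos": [-10, -40, 30], "turn": [-0.16, 0, 0]}, {"grip": 0, "delta_pos": [-10, -40, 20], "turn": [-0.16, 0, 0]}, {"grip": 0, "delta_pos": [-5, -50, 10], "turn": [-0.16, 0, 0]}, {"grip": 0, "delta_pos": [0, -50, 0], "turn": [0, 0, 0]}])

```text
time: 2.12
position: [0.3176, 0.3461, 0.2501]
ee_rot: [-0.212, 1.559, 0.213]
force: [0.3, -1.0, -0.6]
width: -0.0
```

```bash
python3 -c "
from h import *
s,T=st();print(np.round(S.T@T,3));go(-100,42,250);print(np.round(s['q'],2))"
```

```text
t 2.12 tcp_s [-148.   466.1  250.1] F_s [-0.  -1.  -0.6] w -0.0
[[ 0.001 -0.001  1.   ]
 [ 0.001  1.     0.001]
 [-1.     0.001  0.001]]
t 2.12 tcp_s [-148.   466.1  250.1] F_s [-0.  -1.  -0.6] w -0.0
delta tool [-2.000e-01 -4.242e+02  4.740e+01]
[-0.9   0.11 -0.04  1.91  0.    1.12  0.91]
```

Request:
play_rows(plan=[{"grip": 0, "delta_pos": [0, -55, 10], "turn": [0, 0, 0]}, {"grip": 0, "delta_pos": [0, -55, 10], "turn": [0, 0, 0]}, {"grip": 0, "delta_pos": [0, -55, 10], "turn": [0, 0, 0]}, {"grip": 0, "delta_pos": [0, -55, 10], "turn": [0, 0, 0]}, {"grip": 0, "delta_pos": [0, -55, 7], "turn": [0, 0, 0]}])

```text
time: 2.75
position: [0.4361, 0.0933, 0.2499]
ee_rot: [-0.211, 1.559, 0.212]
force: [0.8, -0.1, 0.2]
width: -0.0001
```

Request:
play_rows(plan=[{"grip": 0, "delta_pos": [0, -50, 0], "turn": [0, 0, 0]}, {"grip": 0, "delta_pos": [0, -50, 0], "turn": [0, 0, 0]}, {"grip": 0, "delta_pos": [0, -45, 0], "turn": [0, 0, 0]}, {"grip": 0, "delta_pos": [0, -4, 0], "turn": [0, 0, 0]}, {"grip": 0, "delta_pos": [0, 0, 0], "turn": [0, 0, 0]}])

```text
time: 3.38
position: [0.4749, -0.0483, 0.2494]
ee_rot: [-0.211, 1.561, 0.211]
force: [-0.2, 0.5, 0.0]
width: 0.0002
```

```bash
python3 -c "
from h import *
s,T=st();print(np.round(S.T@T,3));go(-95,40,178)
knob()
p=eyes.snapshot('wrist');cv2.imwrite('pics/c_w.png',p['image'])
p=eyes.snapshot('scene');cv2.imwrite('pics/c_s.png',cv2.resize(p['image'][100:270,120:300],None,fx=3,fy=3))"
```

```text
t 3.38 tcp_s [-101.6   44.1  249.4] F_s [-0.1  0.5  0. ] w 0.0002
[[-0.     0.001  1.   ]
 [ 0.     1.    -0.001]
 [-1.     0.    -0.   ]]
t 3.38 tcp_s [-101.6   44.1  249.4] F_s [-0.1  0.5  0. ] w 0.0002
delta tool [71.4 -4.1  6.6]
scene 0.83 [-35.6  42.5 183. ]
```

View pics/c_w.png

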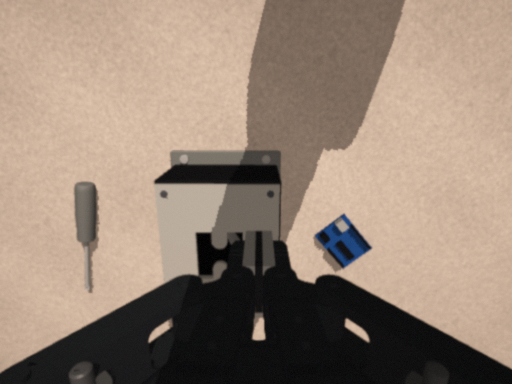

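View pics/c_s.png

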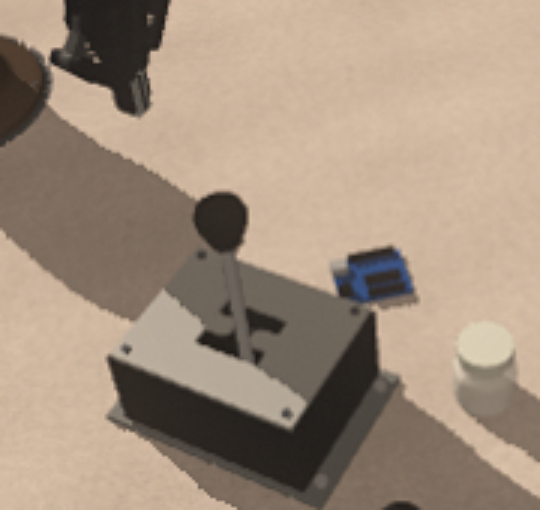

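Request:
play_rows(plan=[{"grip": 0, "delta_pos": [22, -2, 0], "turn": [0, 0, 0]}, {"grip": 0, "delta_pos": [22, -2, 0], "turn": [0, 0, 0]}, {"grip": 0, "delta_pos": [21, 0, 0], "turn": [0, 0, 0]}, {"grip": 0, "delta_pos": [0, 0, 10], "turn": [0, 0, 0]}, {"grip": 0, "delta_pos": [0, 0, 10], "turn": [0, 0, 0]}])

```text
time: 4.3
position: [0.4967, -0.0466, 0.1853]
ee_rot: [-0.212, 1.559, 0.212]
force: [0.0, -0.3, 0.4]
width: -0.0004
```

```bash
python3 -c "
from h import *
st()
knob()
p=eyes.snapshot('scene');cv2.imwrite('pics/d_s.png',cv2.resize(p['image'][100:270,120:300],None,fx=3,fy=3))"
```

```text
t 4.3 tcp_s [-80.1  39.9 185.3] F_s [-0.1 -0.3  0.4] w -0.0004
scene 0.61 [-33.5  40.5 183. ]
```

View pics/d_s.png

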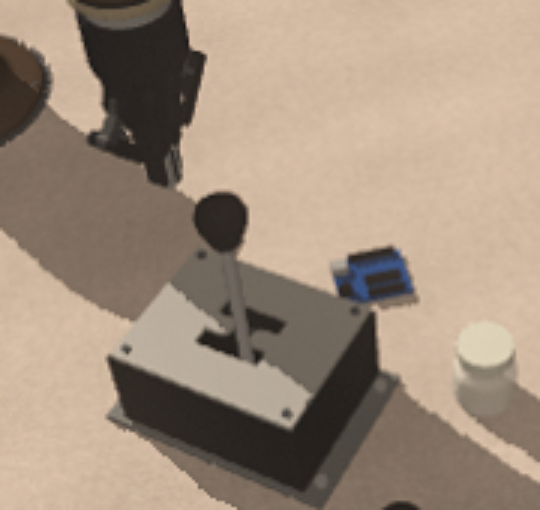

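Request:
play_rows(plan=[{"grip": 0, "delta_pos": [0, 0, 6], "turn": [0, 0, 0]}, {"grip": 0, "delta_pos": [0, 0, 6], "turn": [0, 0, 0]}, {"grip": 0, "delta_pos": [0, 0, 6], "turn": [0, 0, 0]}, {"grip": 0, "delta_pos": [0, 0, 6], "turn": [0, 0, 0]}, {"grip": 0, "delta_pos": [0, 0, 3], "turn": [0, 0, 0]}])

```text
time: 5.18
position: [0.5217, -0.0399, 0.1844]
ee_rot: [-0.212, 1.561, 0.211]
force: [-1.0, -0.3, -0.4]
width: 0.0
```

```bash
python3 -c "
from h import *
st()
knob()
p=eyes.snapshot('scene');cv2.imwrite('pics/e_s.png',cv2.resize(p['image'][100:270,120:300],None,fx=3,fy=3))"
```

```text
t 5.17 tcp_s [-54.1  39.7 184.4] F_s [-1.1  0.  -0.4] w 0.0
scene 0.73 [-31.5  37.3 183. ]
```

View pics/e_s.png

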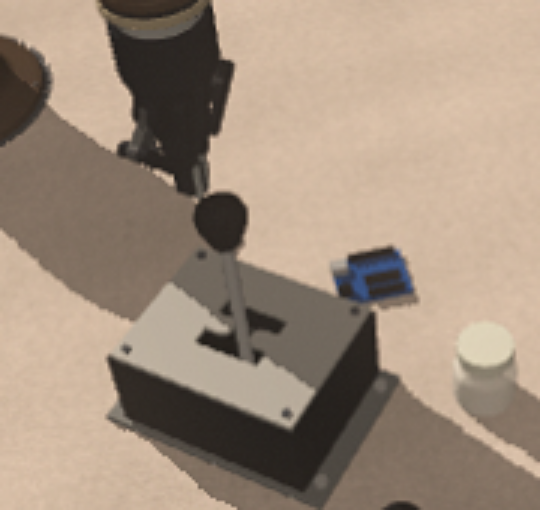

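```bash
python3 -c "
from h import *
p=eyes.snapshot('scene')
for t in ['knob_centre']:
  for g in spotter.regions_of(t,p)[:2]:
    v,u=np.nonzero(g['region']);print(g['conf'],len(u),g['position'],u.min(),u.max(),v.min(),v.max())
    Q=np.array([ts(at_d(p,(a,b))) for a,b in zip(u,v) if p['z_map'][b,a]>0]);print(np.round(np.percentile(Q,[0,5,50,95,100],axis=0),0))
for v in range(152,172,2):
  print(v,[tuple(np.round(ts(at_d(p,(u,v)))).astype(int)) for u in range(174,202,4)])
"
```

```text
0.81 343 [198.0, 172.2] 186 203 165 218
[[-45.   5.  53.]
 [-39.  10.  72.]
 [-21.  25. 183.]
 [-10.  45. 199.]
 [ -5.  50. 201.]]
152 [(np.int64(-43), np.int64(-2), np.int64(277)), (np.int64(-51), np.int64(19), np.int64(256)), (np.int64(-43), np.int64(23), np.int64(256)), (np.int64(-48), np.int64(44), np.int64(237)), (np.int64(-210), np.int64(256), np.int64(0)), (np.int64(-198), np.int64(262), np.int64(-1)), (np.int64(-188), np.int64(268), np.int64(-2))]
154 [(np.int64(-42), np.int64(-4), np.int64(273)), (np.int64(-42), np.int64(7), np.int64(263)), (np.int64(-43), np.int64(23), np.int64(250)), (np.int64(-44), np.int64(38), np.int64(237)), (np.int64(-206), np.int64(249), np.int64(-2)), (np.int64(-194), np.int64(255), np.int64(-2)), (np.int64(-183), np.int64(260), np.int64(-2))]
156 [(np.int64(-42), np.int64(-6), np.int64(268)), (np.int64(-43), np.int64(7), np.int64(257)), (np.int64(-47), np.int64(26), np.int64(239)), (np.int64(-43), np.int64(35), np.int64(233)), (np.int64(-198), np.int64(238), np.int64(2)), (np.int64(-191), np.int64(248), np.int64(-4)), (np.int64(-177), np.int64(251)
[... 1624 characters left out ...]
nt64(-25), np.int64(50), np.int64(195))]
168 [(np.int64(-217), np.int64(174), np.int64(-2)), (np.int64(-205), np.int64(179), np.int64(-1)), (np.int64(-195), np.int64(185), np.int64(-2)), (np.int64(-48), np.int64(32), np.int64(195)), (np.int64(-37), np.int64(33), np.int64(198)), (np.int64(-27), np.int64(36), np.int64(199)), (np.int64(-20), np.int64(43), np.int64(196))]
170 [(np.int64(-212), np.int64(166), np.int64(-1)), (np.int64(-203), np.int64(174), np.int64(-5)), (np.int64(-189), np.int64(177), np.int64(-2)), (np.int64(-45), np.int64(27), np.int64(194)), (np.int64(-34), np.int64(28), np.int64(197)), (np.int64(-25), np.int64(32), np.int64(198)), (np.int64(-18), np.int64(39), np.int64(194))]
```

Request:
play_rows(plan=[{"grip": 0, "delta_pos": [0, 0, 5], "turn": [0, 0, 0]}, {"grip": 0, "delta_pos": [0, 0, 5], "turn": [0, 0, 0]}, {"grip": 0, "delta_pos": [0, 0, 5], "turn": [0, 0, 0]}, {"grip": 0, "delta_pos": [0, 0, 5], "turn": [0, 0, 0]}, {"grip": 0, "delta_pos": [0, 0, 0], "turn": [0, 0, 0]}])

```text
time: 6.15
position: [0.5413, -0.0344, 0.1851]
ee_rot: [-0.211, 1.56, 0.212]
force: [-2.7, 0.2, 7.9]
width: -0.0001
```

```bash
cat >> h.py <<'E'
def kn(name):
    p=eyes.snapshot('scene');cv2.imwrite(f'pics/{name}.png',cv2.resize(p['image'][110:270,120:300],None,fx=4,fy=3.75)[:600])
    for g in spotter.regions_of('knob_centre',p)[:1]:
        v,u=np.nonzero(g['region']);Q=np.array([ts(at_d(p,(a,b))) for a,b in zip(u,v) if p['z_map'][b,a]>0])
        Q=Q[(Q[:,2]>150)&(Q[:,2]<215)&(abs(Q[:,0])<90)&(abs(Q[:,1])<90)]
        from scipy.optimize import least_squares
        f=lambda c:np.sqrt((((Q-c)/np.array([22,22,24]))**2).sum(1))-1
        r=least_squares(lambda c:np.r_[f(c)],np.median(Q,0),loss='soft_l1',f_scale=.05);print('fit',g['conf'],len(Q),np.round(r.x,1),'u',u.min(),u.max())
    for m in spotter.mark_of('knob_centre',p)[:2]: print('mark',round(m['conf'],2),np.round(m['position'],1),np.round(ts(at_z(p,m['position'],.184)),1))
E
python3 -c "
from h import *
st();kn('f')"
```

```text
t 6.15 tcp_s [-33.9  39.8 185.1] F_s [-2.6  1.   7.9] w -0.0001
fit 0.88 251 [-29.2  39.1 178.5] u 185 204
mark 0.62 [197.8 170.3] [-24.8  46.  184. ]
```

View pics/f.png

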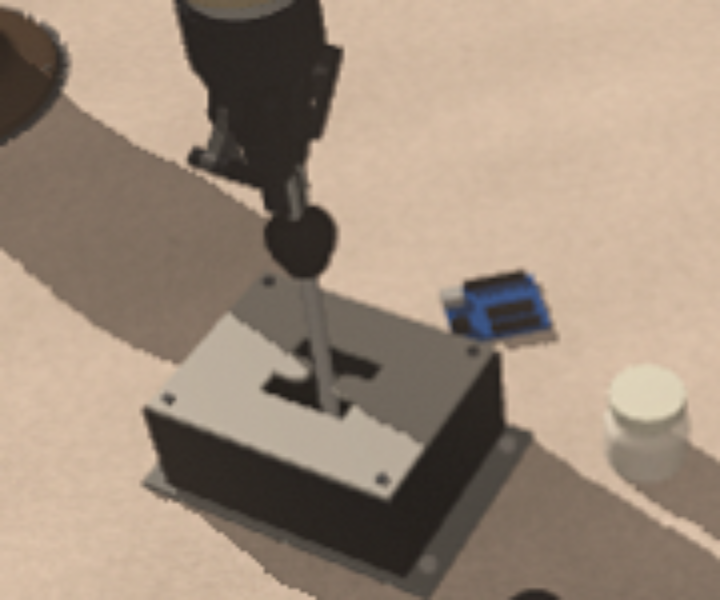

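```bash
python3 -c "
from h import *
p=eyes.snapshot('scene')
cv2.imwrite('pics/g.png',cv2.resize(p['image'][140:200,165:225],None,fx=10,fy=10,interpolation=cv2.INTER_NEAREST))
for z in (.163,.185,.2,.21): print(z,ts(at_z(p,(192.5,167.3),z)))
print('d image tip', [ts(at_z(p,(175,161.7),z)) for z in (.163,.185,.2)])
def proj(x,y,z):
    E=np.array(p['extrinsics']);c=E[:3,:3]@(S@(np.array([x,y,z])/1000)+C)+E[:3,3];a=c[:2]/c[2];a=a*(1+p['k1']*(a@a));return np.round([a[0]*p['fx']+p['cx'],a[1]*p['fy']+p['cy']],1)
for x in (-34,-20,-10,0): print('knob',x,proj(x,40,17+np.sqrt(170**2-x*x-1600)))
for z in (163,185,250): print('tcp col',z,proj(-33.9,39.8,z), proj(-54,39.7,z),proj(-80,39.9,z))
for c in [(90,70),(90,-70),(-90,70),(-90,-70)]: print('corner',c,proj(*c,97.5))
"
```

```text
0.163 [-56.08070773  66.56858018 163.        ]
0.185 [-41.39507981  48.66108465 185.        ]
0.2 [-31.38215169  36.4514286  200.        ]
0.21 [-24.70686627  28.31165791 210.        ]
d image tip [array([-107.99321982,   65.13205793,  163.        ]), array([-91.70532908,  47.26890019, 185.        ]), array([-80.59994903,  35.08947446, 200.        ])]
knob -34 [193.5 172.3]
knob -20 [198.3 173.4]
knob -10 [201.8 174.3]
knob 0 [205.4 175.5]
tcp col 163 [194.4 176.9] [187.4 174.5] [178.7 171.3]
tcp col 185 [193.2 170.5] [186.2 168.1] [177.3 165. ]
tcp col 250 [189.5 150.5] [182.1 148.1] [172.9 145. ]
corner (90, 70) [245.9 202. ]
corner (90, -70) [218.6 243.6]
corner (-90, 70) [185.7 180.3]
corner (-90, -70) [155.1 217.6]
```

View pics/g.png

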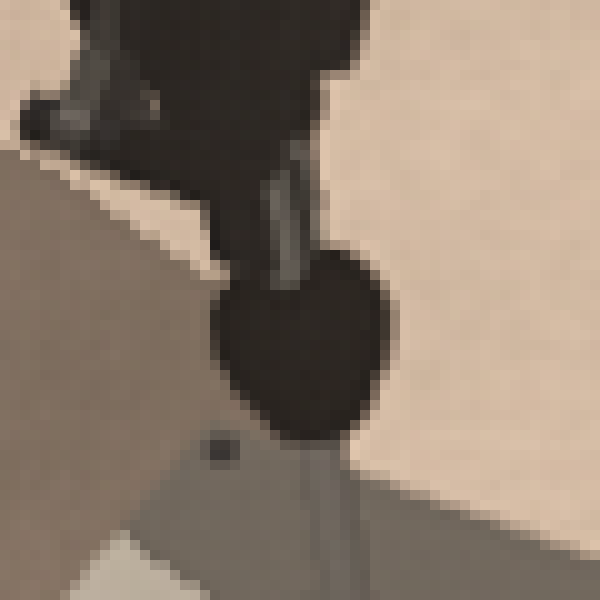

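Request:
play_rows(plan=[{"grip": 0, "delta_pos": [-10, 0, 0], "turn": [0, 0, 0]}, {"grip": 0, "delta_pos": [-10, 0, 0], "turn": [0, 0, 0]}, {"grip": 0, "delta_pos": [0, 0, -20], "turn": [0, 0, 0]}, {"grip": 0, "delta_pos": [0, 0, -20], "turn": [0, 0, 0]}, {"grip": 0, "delta_pos": [0, 0, -10], "turn": [0, 0, 0]}])

```text
time: 6.98
position: [0.492, -0.0483, 0.2051]
ee_rot: [-0.211, 1.56, 0.211]
force: [1.1, 0.0, 0.1]
width: 0.0003
```

```bash
python3 -c "
from h import *
st();kn('h')
p=eyes.snapshot('scene')
cv2.imwrite('pics/h2.png',cv2.resize(p['image'][130:190,155:215],None,fx=10,fy=10,interpolation=cv2.INTER_NEAREST))
P=np.array([[ts(at_d(p,(u,v))) for u in range(150,200)] for v in range(120,180)])
m=(P[...,2]>150)&(abs(P[...,0]+85)<25)&(abs(P[...,1]-40)<40)
for v in range(60):
  q=P[v][m[v]]
  if len(q): print(v+120,np.nonzero(m[v])[0][[0,-1]]+150,np.round(q.min(0)),np.round(q.max(0)))
"
```

```text
t 6.97 tcp_s [-85.1  39.5 205.1] F_s [ 1.1 -0.3  0.1] w 0.0003
fit 0.96 279 [-29.1  38.6 177.7] u 186 204
mark 0.59 [193.6 172.9] [-29.4  34.2 184. ]
mark 0.41 [203.3 230.2] [  80.4 -103.3  184. ]
120 [152 181] [-87.   1. 297.] [-64.  78. 352.]
121 [151 181] [-90.   1. 295.] [-65.  76. 349.]
122 [151 182] [-91.   0. 292.] [-65.  79. 346.]
123 [152 182] [-89.   0. 289.] [-65.  79. 343.]
124 [152 182] [-90.   0. 286.] [-64.  79. 340.]
125 [152 182] [-92.   2. 284.] [-64.  78. 339.]
126 [152 182] [-92.   2. 282.] [-66.  77. 335.]
127 [153 182] [-89.   0. 278.] [-65.  78. 335.]
128 [153 182] [-90.   0. 276.] [-65.  76. 332.]
129 [159 181] [-76.   2. 276.] [-66.  72. 328.]
130 [159 181] [-77.   2. 272.] [-67.  73. 325.]
131 [159 181] [-77.   3. 273.] [-67.  69. 322.]
132 [157 181] [-84.   0. 270.] [-67.  69. 320.]
133 [157 181] [-88.   2. 268.] [-66.  68. 314.]
134 [158 180] [-100.    9.  267.] [-66.  64. 307.]
135 [158 177] [-102.   13.  275.] [-68.  51. 302.]
136 [158 177] [-100.    1.  270.] [-67.  52. 306.]
137 [158 177] [-99.   0. 268.] [-66.  52. 305.]
138 [161 177] [-95.  22. 263.]
[... 181 characters left out ...]
   4. 251.] [-72.  51. 290.]
143 [163 176] [-79.   5. 254.] [-71.  45. 286.]
144 [163 176] [-76.   3. 252.] [-71.  44. 285.]
145 [156 177] [-98.   5. 243.] [-72.  50. 281.]
146 [159 177] [-94.   0. 237.] [-71.  52. 281.]
147 [163 177] [-79.   1. 237.] [-72.  50. 278.]
148 [165 177] [-85.   5. 239.] [-72.  45. 272.]
149 [166 177] [-89.  24. 237.] [-72.  44. 251.]
150 [166 177] [-92.  25. 234.] [-73.  43. 247.]
151 [166 177] [-91.  23. 230.] [-71.  44. 244.]
152 [167 178] [-89.  24. 225.] [-73.  46. 242.]
153 [168 177] [-88.  26. 224.] [-74.  43. 237.]
154 [168 176] [-87.  24. 226.] [-74.  37. 235.]
155 [170 176] [-84.  27. 223.] [-73.  37. 229.]
156 [172 175] [-82.  31. 221.] [-74.  32. 224.]
```

View pics/h2.png

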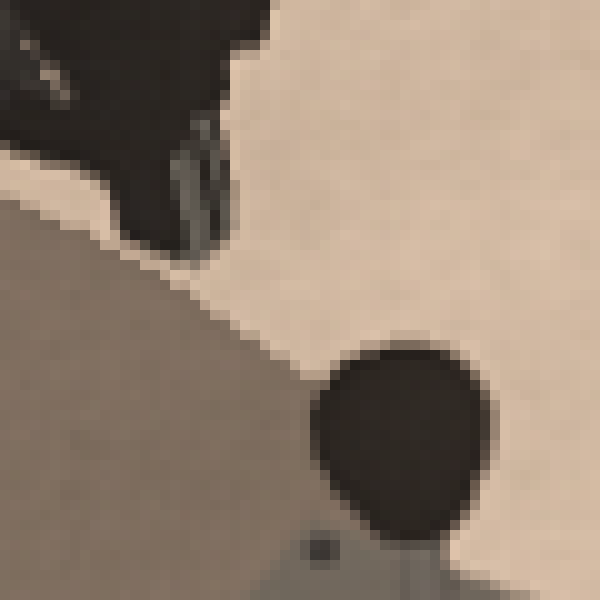

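Request:
play_rows(plan=[{"grip": 0, "delta_pos": [24, 0, 0], "turn": [0, 0, 0]}, {"grip": 0, "delta_pos": [24, 0, 0], "turn": [0, 0, 0]}, {"grip": 0, "delta_pos": [0, 0, 8], "turn": [0, 0, 0]}, {"grip": 0, "delta_pos": [0, 0, 8], "turn": [0, 0, 0]}, {"grip": 0, "delta_pos": [0, 0, 8], "turn": [0, 0, 0]}])

```text
time: 7.8
position: [0.5169, -0.0413, 0.1574]
ee_rot: [-0.212, 1.559, 0.211]
force: [-3.5, -0.2, 1.0]
width: -0.0003
```

```bash
python3 -c "
from h import *
st();kn('i')"
```

```text
t 7.8 tcp_s [-59.2  39.6 157.4] F_s [-3.5  0.7  1. ] w -0.0003
fit 0.65 247 [-28.1  38.8 178.1] u 187 203
mark 0.94 [196.4 171.2] [-26.2  42.  184. ]
```

View pics/i.png

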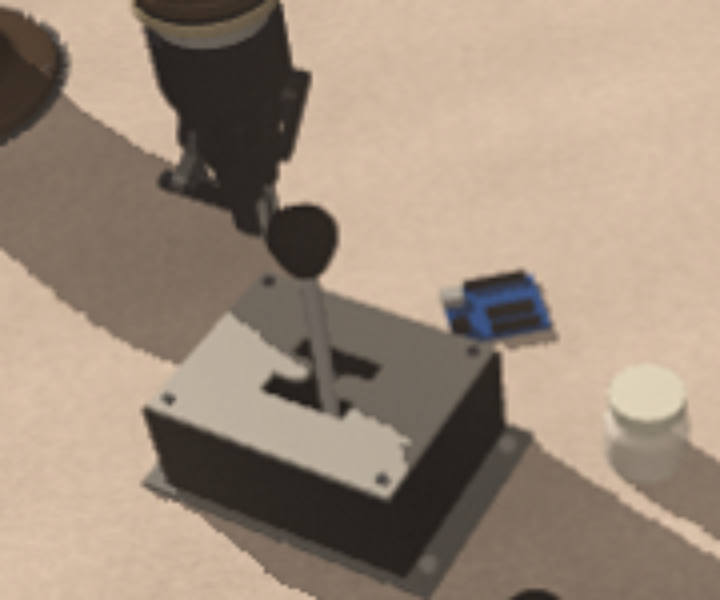

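Request:
play_rows(plan=[{"grip": 0, "delta_pos": [0, 0, 6], "turn": [0, 0, 0]}, {"grip": 0, "delta_pos": [0, 0, 6], "turn": [0, 0, 0]}, {"grip": 0, "delta_pos": [0, 0, 6], "turn": [0, 0, 0]}, {"grip": 0, "delta_pos": [0, 0, 6], "turn": [0, 0, 0]}, {"grip": 0, "delta_pos": [0, 0, 0], "turn": [0, 0, 0]}])

```text
time: 8.57
position: [0.5392, -0.035, 0.1564]
ee_rot: [-0.212, 1.56, 0.211]
force: [-0.5, -0.3, 0.2]
width: -0.0001
```

```bash
python3 -c "
from h import *
st();kn('j')"
```

```text
t 8.57 tcp_s [-36.   39.7 156.4] F_s [-0.6 -0.1  0.2] w -0.0001
fit 0.69 249 [ -3.8  39.5 179.6] u 195 212
mark 0.83 [202.5 173.4] [ -8.9  41.8 184. ]
```

View pics/j.png

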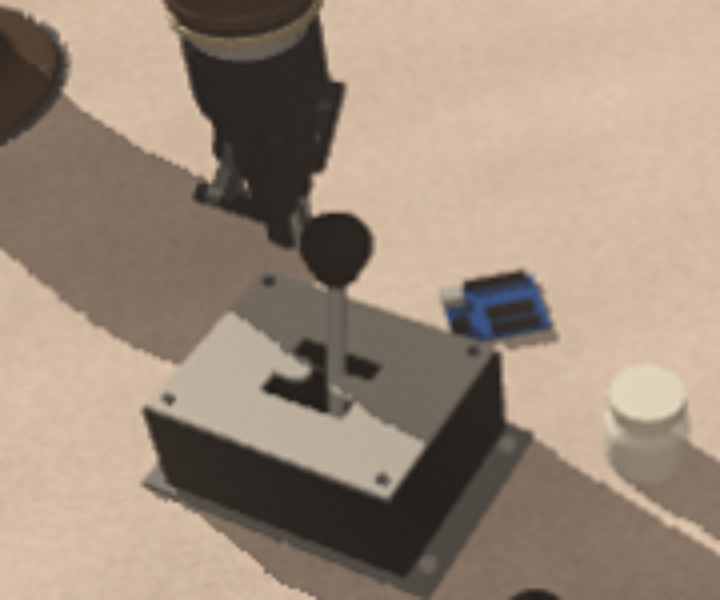

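Request:
play_rows(plan=[{"grip": 0, "delta_pos": [0, 0, 3], "turn": [0, 0, 0]}, {"grip": 0, "delta_pos": [0, 0, 0], "turn": [0, 0, 0]}, {"grip": 0, "delta_pos": [0, 0, -15], "turn": [0, 0, 0]}, {"grip": 0, "delta_pos": [0, 0, -20], "turn": [0, 0, 0]}, {"grip": 0, "delta_pos": [0, 0, 0], "turn": [0, 0, 0]}])

```text
time: 9.35
position: [0.5063, -0.0444, 0.1566]
ee_rot: [-0.21, 1.561, 0.211]
force: [0.7, 0.3, -0.1]
width: -0.0
```

```bash
python3 -c "
from h import *
s,T=st();print(np.round(s['q'],2));kn('k');knob()
p=eyes.snapshot('top');cv2.imwrite('pics/k2.png',cv2.resize(p['image'][140:300,200:380],None,fx=3.5,fy=3.5))"
```

```text
t 9.35 tcp_s [-70.3  39.5 156.6] F_s [ 0.7  0.1 -0.1] w -0.0
[-0.32  0.28  0.38  1.96 -0.13  0.92  1.96]
fit 0.68 262 [ -2.1  39.6 180.1] u 196 213
mark 0.58 [204.6 173. ] [ -5.   45.1 184. ]
scene 0.69 [ -0.5  32.7 183. ]
```

View pics/k2.png

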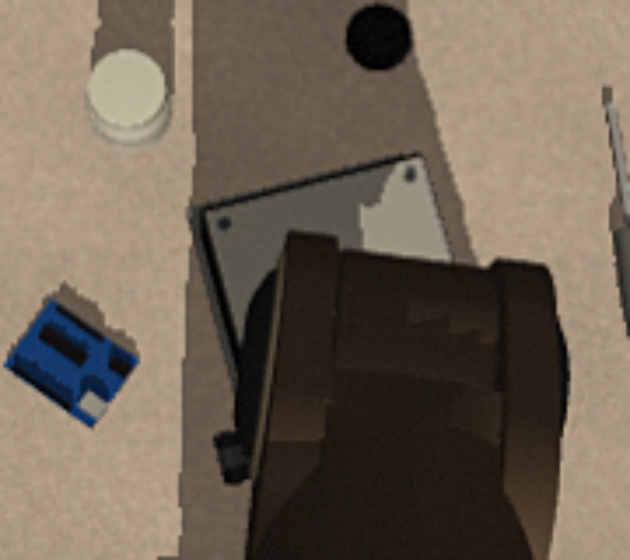

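Request:
play_rows(plan=[{"grip": 0, "delta_pos": [0, 30, 0], "turn": [0, 0, 0]}, {"grip": 0, "delta_pos": [0, 30, 0], "turn": [0, 0, 0]}, {"grip": 0, "delta_pos": [0, 0, 0], "turn": [0.18, 0, 0]}, {"grip": 0, "delta_pos": [0, 0, 0], "turn": [0.18, 0, 0]}, {"grip": 0, "delta_pos": [0, 0, 0], "turn": [0.18, 0, 0]}])

```text
time: 10.38
position: [0.492, 0.0143, 0.1564]
ee_rot: [0.217, 1.56, -0.217]
force: [-0.7, 0.3, -0.0]
width: 0.0
```

Request:
play_rows(plan=[{"grip": 0, "delta_pos": [0, 0, 0], "turn": [0.18, 0, 0]}, {"grip": 0, "delta_pos": [0, 0, 0], "turn": [0.18, 0, 0]}, {"grip": 0, "delta_pos": [0, 0, 0], "turn": [0.18, 0, 0]}, {"grip": 0, "delta_pos": [0, 0, 0], "turn": [0.18, 0, 0]}, {"grip": 0, "delta_pos": [0, 0, 0], "turn": [0.18, 0, 0]}])

```text
time: 11.0
position: [0.492, 0.0142, 0.1564]
ee_rot: [0.914, 1.37, -0.914]
force: [-0.1, -0.1, -0.7]
width: 0.0003
```

```bash
python3 -c "
from h import *
s,T=st();print(np.round(s['q'],2));print(np.round(S.T@T,3));go(0,95,157)
Td=S@np.array([[0,1,0],[0,0,-1],[-1,0,0]])
print('turn',np.round((R.from_matrix(T.T@Td)).as_rotvec(),3));kn('l')"
```

```text
t 11.0 tcp_s [-68.4  99.7 156.4] F_s [-0.1 -0.1 -0.7] w 0.0003
[-0.64  0.28  0.62  2.01 -0.2   0.91  0.48]
[[-0.     0.992  0.124]
 [-0.     0.124 -0.992]
 [-1.    -0.     0.   ]]
t 11.0 tcp_s [-68.4  99.7 156.4] F_s [-0.1 -0.1 -0.7] w 0.0003
delta tool [-0.6 67.3 13.2]
turn [0.125 0.    0.   ]
fit 0.66 264 [ -2.   39.4 179.7] u 197 213
mark 0.84 [204.5 175.4] [ -1.  38. 184.]
```

View pics/l.png

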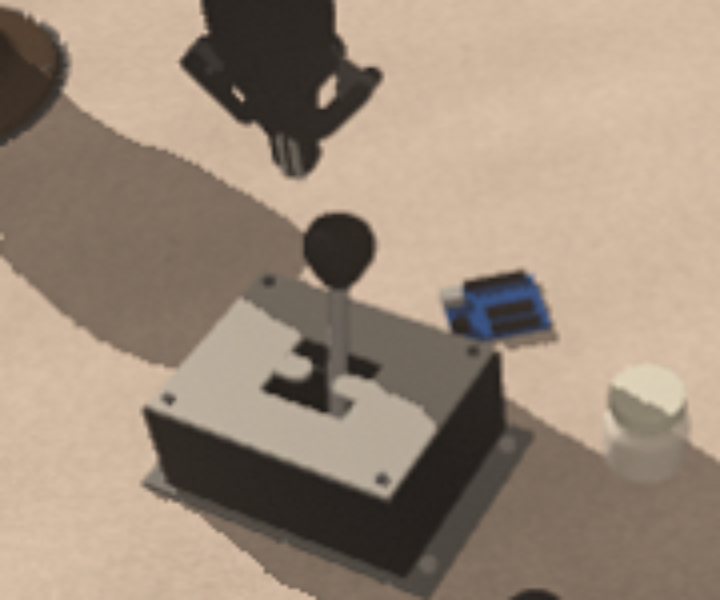

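Request:
play_rows(plan=[{"grip": 0, "delta_pos": [0, 0, 0], "turn": [0.125, 0, 0]}, {"grip": 0, "delta_pos": [0, 25, 0], "turn": [0, 0, 0]}, {"grip": 0, "delta_pos": [0, 25, 0], "turn": [0, 0, 0]}, {"grip": 0, "delta_pos": [0, 18, 5], "turn": [0, 0, 0]}, {"grip": 0, "delta_pos": [0, 0, 8], "turn": [0, 0, 0]}])

```text
time: 11.78
position: [0.5616, 0.0204, 0.1561]
ee_rot: [1.0, 1.328, -1.001]
force: [0.6, -0.7, -0.7]
width: 0.0003
```

```bash
python3 -c "
from h import *
s,T=st();print(np.round(S.T@T,3));kn('m')"
```

```text
t 11.78 tcp_s [  0.3  87.1 156.1] F_s [ 0.4 -0.8 -0.7] w 0.0003
[[-0.    1.    0.01]
 [-0.    0.01 -1.  ]
 [-1.   -0.    0.  ]]
fit 0.82 260 [ -2.   39.4 179.8] u 196 212
mark 0.74 [204.2 174.9] [ -2.6  39.1 184. ]
```

View pics/m.png

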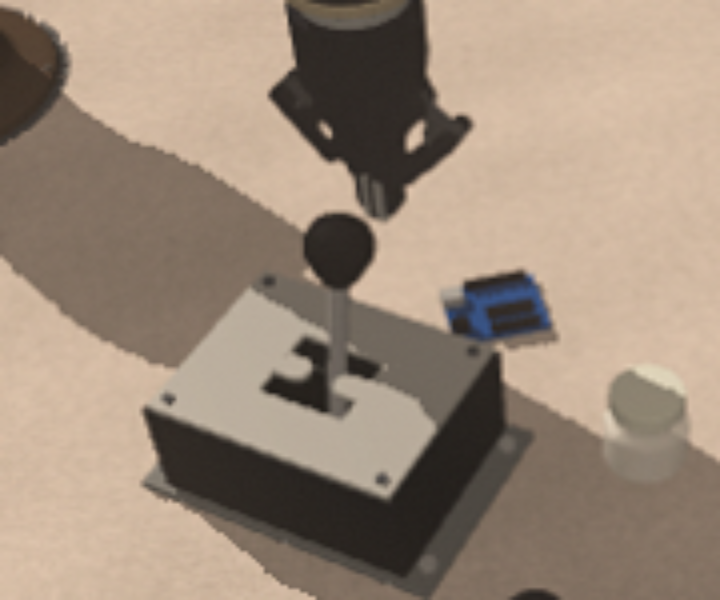

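Request:
play_rows(plan=[{"grip": 0, "delta_pos": [0, 0, 7], "turn": [0, 0, 0]}, {"grip": 0, "delta_pos": [0, 0, 6], "turn": [0, 0, 0]}, {"grip": 0, "delta_pos": [0, 0, 6], "turn": [0, 0, 0]}, {"grip": 0, "delta_pos": [0, 0, 6], "turn": [0, 0, 0]}, {"grip": 0, "delta_pos": [0, 0, 3], "turn": [0, 0, 0]}])

```text
time: 12.55
position: [0.5685, -0.007, 0.1566]
ee_rot: [1.005, 1.327, -1.004]
force: [-0.9, 3.3, 1.9]
width: -0.0002
```

```bash
python3 -c "
from h import *
s,T=st();kn('n')"
```

```text
t 12.55 tcp_s [ -0.3  58.9 156.6] F_s [-0.   3.4  1.9] w -0.0002
fit 0.68 279 [ -2.   27.2 182.5] u 193 211
mark 0.63 [201.2 175.7] [ -7.7  33.8 184. ]
```

Request:
play_rows(plan=[{"grip": 0, "delta_pos": [0, 0, 7], "turn": [0, 0, 0]}, {"grip": 0, "delta_pos": [0, 0, 7], "turn": [0, 0, 0]}, {"grip": 0, "delta_pos": [0, 0, 7], "turn": [0, 0, 0]}, {"grip": 0, "delta_pos": [0, 0, 7], "turn": [0, 0, 0]}, {"grip": 0, "delta_pos": [0, 0, 7], "turn": [0, 0, 0]}])

```text
time: 13.32
position: [0.5781, -0.0413, 0.1565]
ee_rot: [1.004, 1.327, -1.005]
force: [-1.1, 1.0, 1.1]
width: 0.0004
```

```bash
python3 -c "
from h import *
s,T=st();kn('o')"
```

```text
t 13.32 tcp_s [ -0.2  23.3 156.5] F_s [-0.8  1.3  1.1] w 0.0004
fit 0.77 302 [ -2.2  -8.  185.5] u 184 203
mark 0.79 [194.  185.4] [ -6.6  -0.6 184. ]
```

View pics/o.png

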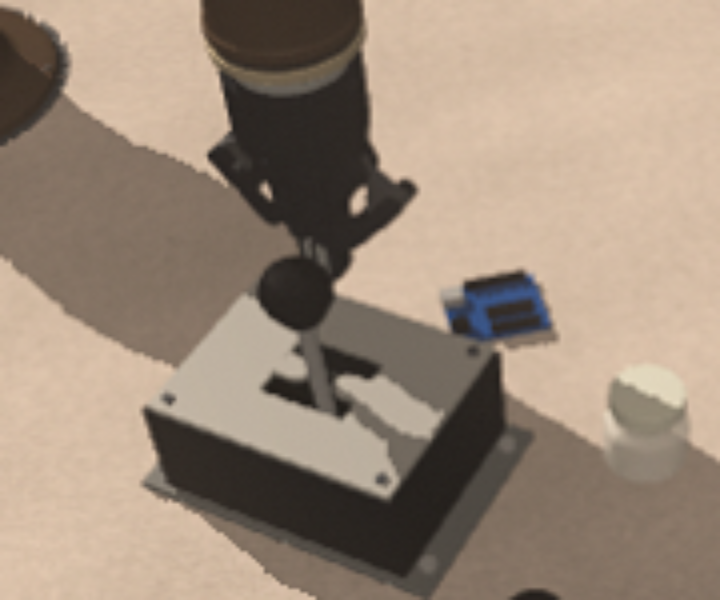

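Request:
play_rows(plan=[{"grip": 0, "delta_pos": [0, 0, 7], "turn": [0, 0, 0]}, {"grip": 0, "delta_pos": [0, 0, 7], "turn": [0, 0, 0]}, {"grip": 0, "delta_pos": [0, 0, 7], "turn": [0, 0, 0]}, {"grip": 0, "delta_pos": [0, 0, 6], "turn": [0, 0, 0]}, {"grip": 0, "delta_pos": [0, 0, 2], "turn": [0, 0, 0]}])

```text
time: 14.1
position: [0.5858, -0.0691, 0.1563]
ee_rot: [1.005, 1.327, -1.005]
force: [-0.5, 1.3, -1.8]
width: -0.0001
```

```bash
python3 -c "
from h import *
s,T=st();kn('p')"
```

```text
t 14.1 tcp_s [ -0.2  -5.5 156.3] F_s [-0.1  1.4 -1.8] w -0.0001
fit 0.72 305 [ -2.2 -36.8 181.7] u 178 200
mark 0.83 [188.1 195.5] [ -2.1 -33.3 184. ]
```

View pics/p.png

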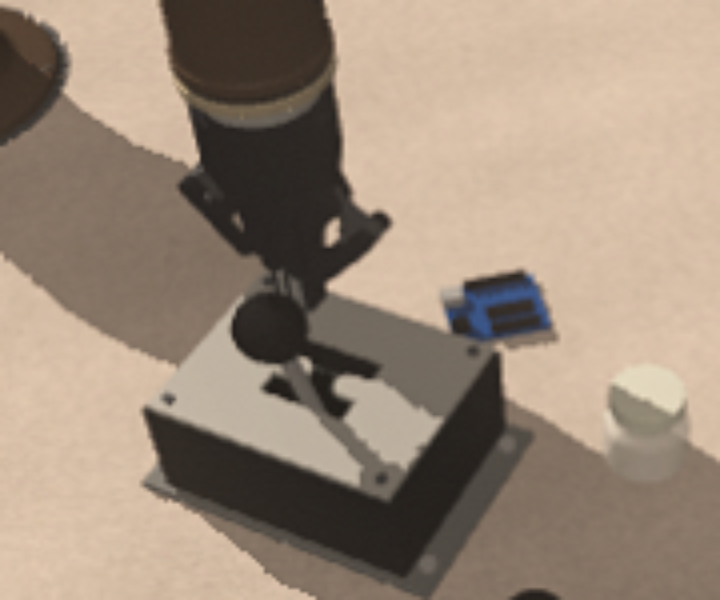

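Request:
play_rows(plan=[{"grip": 0, "delta_pos": [0, 0, -15], "turn": [0, 0, 0]}, {"grip": 0, "delta_pos": [0, 0, -25], "turn": [0, 0, 0]}, {"grip": 0, "delta_pos": [0, -40, 0], "turn": [0, 0, 0]}, {"grip": 0, "delta_pos": [0, -40, 0], "turn": [0, 0, 0]}, {"grip": 0, "delta_pos": [0, 0, 0], "turn": [-0.18, 0, 0]}])

```text
time: 14.88
position: [0.4953, -0.0515, 0.1566]
ee_rot: [0.866, 1.393, -0.866]
force: [1.1, 0.1, 0.7]
width: -0.0001
```

Request:
play_rows(plan=[{"grip": 0, "delta_pos": [0, 0, 0], "turn": [-0.18, 0, 0]}, {"grip": 0, "delta_pos": [0, 0, 0], "turn": [-0.18, 0, 0]}, {"grip": 0, "delta_pos": [0, 0, 0], "turn": [-0.18, 0, 0]}, {"grip": 0, "delta_pos": [0, 0, 0], "turn": [-0.18, 0, 0]}, {"grip": 0, "delta_pos": [0, 0, 0], "turn": [-0.18, 0, 0]}])

```text
time: 15.5
position: [0.498, -0.0508, 0.1567]
ee_rot: [0.164, 1.564, -0.164]
force: [-0.1, -0.9, 0.3]
width: 0.0001
```

Request:
play_rows(plan=[{"grip": 0, "delta_pos": [0, 0, 0], "turn": [-0.18, 0, 0]}, {"grip": 0, "delta_pos": [0, 0, 0], "turn": [-0.18, 0, 0]}, {"grip": 0, "delta_pos": [0, 0, 0], "turn": [-0.13, 0, 0]}, {"grip": 0, "delta_pos": [0, 0, 0], "turn": [0, 0, 0]}, {"grip": 0, "delta_pos": [0, 0, 0], "turn": [0, 0, 0]}])

```text
time: 16.12
position: [0.498, -0.0513, 0.1566]
ee_rot: [-0.213, 1.56, 0.213]
force: [-0.1, 1.2, -0.6]
width: -0.0004
```

```bash
python3 -c "
from h import *
s,T=st();print(np.round(s['q'],2));print(np.round(S.T@T,3));go(-85,-38,157)
Td=S@np.array([[0,0,1],[0,1,0],[-1,0,0]])
print('turn',np.round((R.from_matrix(T.T@Td)).as_rotvec(),3));kn('r')"
```

```text
t 16.12 tcp_s [-80.1  35.  156.6] F_s [ 0.2  1.2 -0.6] w -0.0004
[-0.28  0.27  0.35  1.98 -0.11  0.91  1.96]
[[ 0.    -0.002  1.   ]
 [-0.     1.     0.002]
 [-1.    -0.     0.   ]]
t 16.12 tcp_s [-80.1  35.  156.6] F_s [ 0.2  1.2 -0.6] w -0.0004
delta tool [ -0.4 -73.   -5.1]
turn [0.002 0.    0.   ]
fit 0.87 299 [ -2.  -37.2 181.4] u 178 200
mark 0.88 [187.7 193.8] [ -5.8 -29.3 184. ]
```

View pics/r.png

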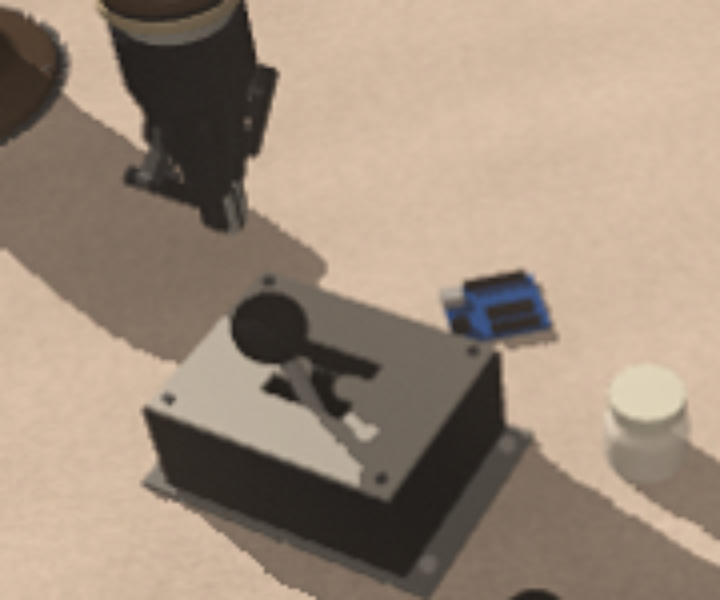

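Request:
play_rows(plan=[{"grip": 0, "delta_pos": [0, -35, 0], "turn": [0, 0, 0]}, {"grip": 0, "delta_pos": [0, -38, 0], "turn": [0, 0, 0]}, {"grip": 0, "delta_pos": [0, 0, 15], "turn": [0, 0, 0]}, {"grip": 0, "delta_pos": [0, 0, 15], "turn": [0, 0, 0]}, {"grip": 0, "delta_pos": [0, 0, 8], "turn": [0, 0, 0]}])

```text
time: 16.9
position: [0.5553, -0.1099, 0.1562]
ee_rot: [-0.216, 1.56, 0.217]
force: [0.6, -0.6, -0.3]
width: -0.0001
```

Request:
play_rows(plan=[{"grip": 0, "delta_pos": [0, 0, 6], "turn": [0, 0, 0]}, {"grip": 0, "delta_pos": [0, 0, 6], "turn": [0, 0, 0]}, {"grip": 0, "delta_pos": [0, 0, 6], "turn": [0, 0, 0]}, {"grip": 0, "delta_pos": [0, 0, 6], "turn": [0, 0, 0]}, {"grip": 0, "delta_pos": [0, 0, 3], "turn": [0, 0, 0]}])

```text
time: 17.52
position: [0.5806, -0.1042, 0.1565]
ee_rot: [-0.215, 1.56, 0.215]
force: [-2.3, -0.3, 1.4]
width: -0.0002
```

```bash
python3 -c "
from h import *
s,T=st();kn('s')"
```

```text
t 17.52 tcp_s [-14.5 -38.  156.5] F_s [-2.3  0.4  1.4] w -0.0002
fit 0.8 294 [ 16.7 -37.1 180.4] u 185 203
mark 0.74 [194.5 198.5] [ 16.1 -34.9 184. ]
```

View pics/s.png

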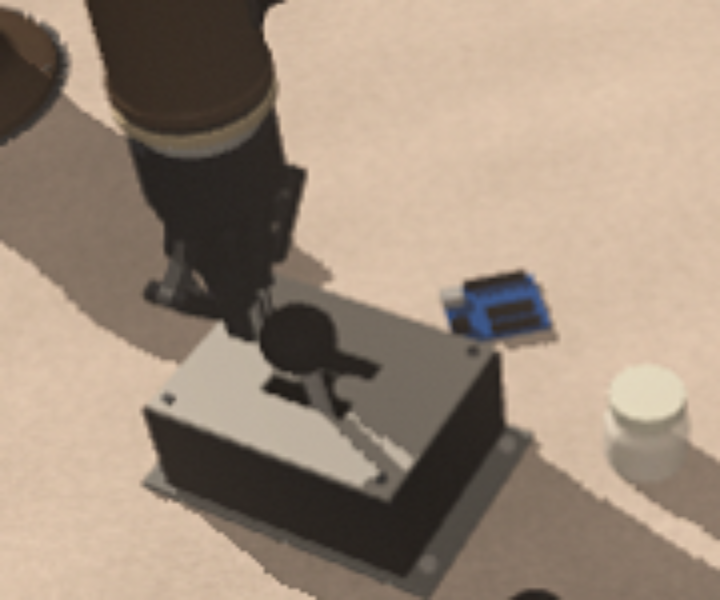

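Request:
play_rows(plan=[{"grip": 0, "delta_pos": [0, 0, 6], "turn": [0, 0, 0]}, {"grip": 0, "delta_pos": [0, 0, 6], "turn": [0, 0, 0]}, {"grip": 0, "delta_pos": [0, 0, 6], "turn": [0, 0, 0]}, {"grip": 0, "delta_pos": [0, 0, 4], "turn": [0, 0, 0]}, {"grip": 0, "delta_pos": [0, 0, 2], "turn": [0, 0, 0]}])

```text
time: 18.3
position: [0.6036, -0.0978, 0.1563]
ee_rot: [-0.215, 1.56, 0.215]
force: [-1.9, 0.8, -1.5]
width: 0.0
```

```bash
python3 -c "
from h import *
s,T=st();kn('t')"
```

```text
t 18.3 tcp_s [  9.3 -38.  156.3] F_s [-1.6  1.2 -1.5] w 0.0
fit 0.86 303 [ 41.  -37.2 176. ] u 194 213
mark 0.87 [202.7 203.3] [ 40.4 -39.2 184. ]
```

Request:
play_rows(plan=[{"grip": 0, "delta_pos": [0, 0, 1], "turn": [0, 0, 0]}, {"grip": 0, "delta_pos": [0, 0, 1], "turn": [0, 0, 0]}, {"grip": 0, "delta_pos": [0, 0, 1], "turn": [0, 0, 0]}, {"grip": 0, "delta_pos": [0, 0, 0], "turn": [0, 0, 0]}, {"grip": 0, "delta_pos": [0, 0, 0], "turn": [0, 0, 0]}])

```text
time: 19.08
position: [0.6062, -0.0971, 0.1565]
ee_rot: [-0.215, 1.56, 0.215]
force: [-1.3, -0.2, -1.4]
width: -0.0001
```

```bash
python3 -c "
from h import *
s,T=st();kn('u')"
```

```text
t 19.07 tcp_s [ 12.  -38.  156.5] F_s [-1.4  0.1 -1.4] w -0.0001
fit 0.54 304 [ 43.2 -37.2 175.3] u 195 214
mark 0.67 [202.8 201.8] [ 38.4 -35.3 184. ]
mark 0.57 [280.4 227.1] [224.8 -26.4 184. ]
```

Request:
play_rows(plan=[{"grip": 0, "delta_pos": [0, 0, 0.7], "turn": [0, 0, 0]}, {"grip": 0, "delta_pos": [0, 0, 0.7], "turn": [0, 0, 0]}, {"grip": 0, "delta_pos": [0, 0, 0.6], "turn": [0, 0, 0]}, {"grip": 0, "delta_pos": [0, 0, 0], "turn": [0, 0, 0]}, {"grip": 0, "delta_pos": [0, 0, 0], "turn": [0, 0, 0]}])

```text
time: 19.85
position: [0.6078, -0.0966, 0.1563]
ee_rot: [-0.215, 1.561, 0.215]
force: [-5.1, -1.7, -1.5]
width: -0.0002
```

```bash
python3 -c "
from h import *
s,T=st();kn('v')"
```

```text
t 19.85 tcp_s [ 13.7 -37.9 156.3] F_s [-5.3 -0.3 -1.5] w -0.0002
fit 0.85 302 [ 43.1 -37.2 175.1] u 195 214
mark 0.89 [204.4 203.7] [ 44.5 -38.6 184. ]
```

Request:
play_rows(plan=[{"grip": 0, "delta_pos": [0, 0, 0.5], "turn": [0, 0, 0]}, {"grip": 0, "delta_pos": [0, 0, 0.3], "turn": [0, 0, 0]}, {"grip": 0, "delta_pos": [0, 0, 0], "turn": [0, 0, 0]}, {"grip": 0, "delta_pos": [0, 0, 0], "turn": [0, 0, 0]}, {"grip": 0, "delta_pos": [0, 0, 0], "turn": [0, 0, 0]}])

```text
time: 20.62
position: [0.6083, -0.0965, 0.1562]
ee_rot: [-0.215, 1.561, 0.215]
force: [-6.1, -0.9, -1.3]
width: 0.0002
```

```bash
python3 -c "
from h import *
s,T=st();kn('x')"
```

```text
t 20.62 tcp_s [ 14.2 -38.  156.2] F_s [-6.1  0.8 -1.3] w 0.0002
mark 0.75 [204.3 202.9] [ 43.1 -36.7 184. ]
```

View pics/x.png

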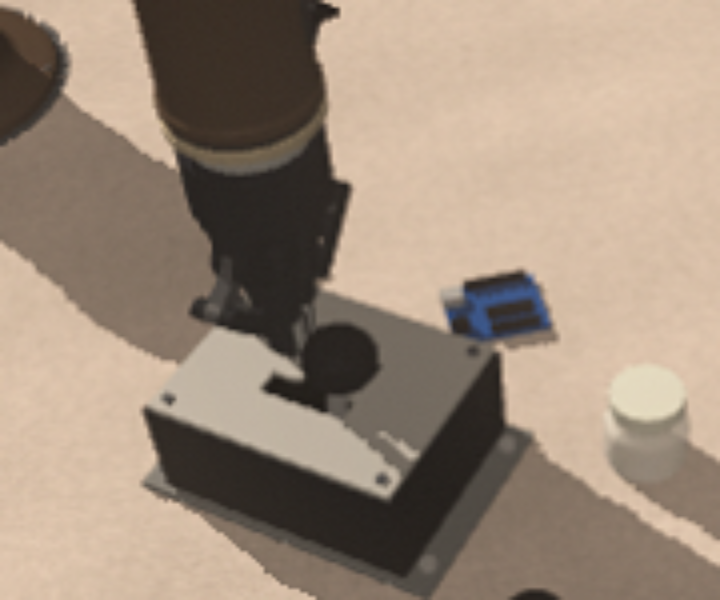

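Request:
play_rows(plan=[{"grip": 0, "delta_pos": [0, 0, -10], "turn": [0, 0, 0]}, {"grip": 0, "delta_pos": [0, 0, -30], "turn": [0, 0, 0]}, {"grip": 0, "delta_pos": [0, 0, -40], "turn": [0, 0, 0]}, {"grip": 0, "delta_pos": [-30, 0, -30], "turn": [0, 0, 0]}, {"grip": 0, "delta_pos": [-40, 0, -10], "turn": [0, 0, 0]}])

```text
time: 21.4
position: [0.4922, -0.1293, 0.2275]
ee_rot: [-0.214, 1.559, 0.215]
force: [0.1, -0.1, 0.1]
width: 0.0
```

Request:
play_rows(plan=[{"grip": 0, "delta_pos": [-10, 40, 0], "turn": [0, 0, 0]}, {"grip": 0, "delta_pos": [0, 50, 0], "turn": [0, 0, 0]}, {"grip": 0, "delta_pos": [0, 50, 0], "turn": [0, 0, 0]}, {"grip": 0, "delta_pos": [0, 40, 0], "turn": [0, 0, 0]}, {"grip": 0, "delta_pos": [0, 0, 0], "turn": [0, 0, 0]}])

```text
time: 22.02
position: [0.4449, 0.0479, 0.2374]
ee_rot: [-0.218, 1.556, 0.221]
force: [0.2, -0.3, -0.2]
width: -0.0001
```

```bash
python3 -c "
from h import *
s,T=st();kn('y')
p=eyes.snapshot('top');cv2.imwrite('pics/y2.png',cv2.resize(p['image'][130:300,190:400],None,fx=3.5,fy=3.5))
for m in spotter.mark_of('knob_centre',p)[:2]: print(m['conf'],ts(at_z(p,m['position'],.176)))
for g in spotter.regions_of('knob_centre',p)[:1]:
  v,u=np.nonzero(g['region']);Q=np.array([ts(at_d(p,(a,b))) for a,b in zip(u,v)]);Q=Q[(Q[:,2]>170)&(Q[:,2]<215)];print(len(Q),Q.min(0),Q.max(0),Q.mean(0))
"
```

```text
t 22.02 tcp_s [-104.8  144.8  237.4] F_s [ 0.1 -0.3 -0.2] w -0.0001
fit 0.79 303 [ 43.1 -37.1 175.3] u 194 214
0.78 [ 44.41175337 -28.8880451  176.        ]
403 [ 24.2873293  -59.12895266 173.78244177] [ 66.13328497 -15.83555454 202.3869746 ] [ 43.81281886 -35.32871613 192.36455331]
```

View pics/y2.png

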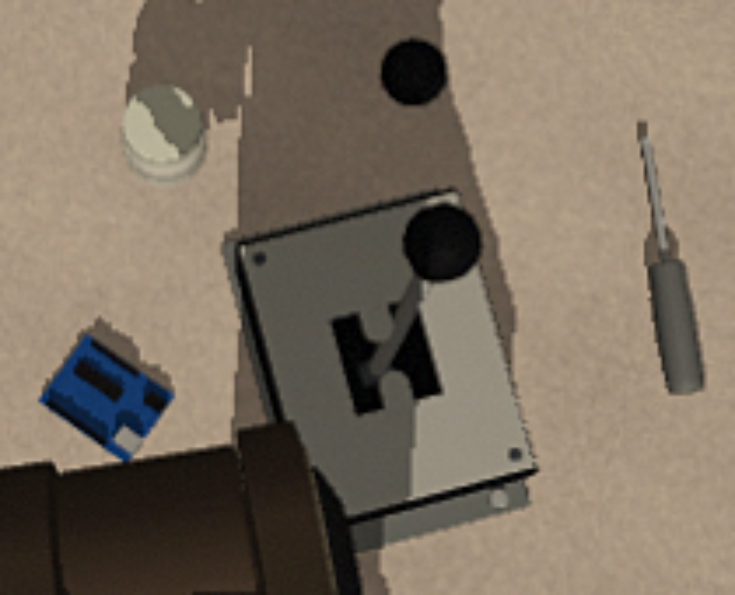

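```bash
python3 -c "
from h import *
st();print(bot.job_done())"
```

```text
t 22.32 tcp_s [-105.7  140.4  236.7] F_s [-0.5  1.  -0.4] w 0.0002
the job is handed in; nothing more can be done
None
```

The lever is in third and the job was handed in at about 22 s; the hand-in gives no verdict. With closed fingers I pushed the knob forward to the cross slot, across to the right lane, then forward until the force rose at the stop, and backed off.

**Last checks, in the selector's frame**
- **Knob position:** the scene camera's depth fit put the knob at x ≈ 43 mm, y ≈ -37 mm. The top camera's depth put it at x ≈ 44–45 mm, y ≈ -35 to -37 mm. About 40 mm in x is needed.
- **Reaching the stop:** contact force was 1–2 N while the lever moved and rose to about 6 N at the end. The measured knob position no longer changed.
- **Fourth:** the knob measured x ≈ -2 mm when it arrived in the right lane and again after I backed away. It only moved forward from there.
- **Clearance:** the arm stands clear with about zero force. The loose things look unmoved in the top picture; I did not measure them again.

**What went wrong or disagreed**
- **First push:** it rode on top of the knob, with about 8 N upward on the tool. The depth picture showed the closed fingertips about 15 mm behind the TCP, not 22 mm ahead of it as stated. I backed off and repeated it lower.
- **Network marks:** a few scene-camera marks for the knob disagreed with the depth fit by several mm. The top camera's mark put it about 7 mm off in y at the end. I trusted the depth fit and the contact forces.

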